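# Refit the wheel and press the axle cap on a toy lorry

### The job

The child's toy lorry lies on its side with one rear wheel off: slide the loose wheel down the bare upright axle until it rests on the chassis. Then set the toothed steel axle cap on the end of the axle and press it straight down, firmly past its bite, until its skirt bears on the wheel's hub as on the other wheels, but no harder than that, for the plastic hub cracks. Leave the lorry lying where it is, and do not disturb the other things.

Things in the scene. Friction and masses are not known exactly. Their poses are not given: they have to be found in the camera images.
- truck: Toy tipper lorry, 235 mm long, about 0.9 kg, loose, lying on its side. x runs along it towards the cab, y is the lorry's own up (level now), z is up; origin on the table under its middle. Three wheels are on, each held by a cap; the upper rear axle end is bare. Highest: the tipper's rim lip (y +48 mm) and the upper front wheel's cap (x +85, y -40 mm), 134 mm at most above the table.
- axle_top (a point): Top end of the bare upright rear axle, 129 mm above the table, at x -60, y -40 mm of the lorry; axes as the lorry's. Plain steel shaft, 8 mm diameter, its last 4 mm tapered to 2.4 mm. Along the lorry's x the room beside it is free (85 mm to the front wheel, nothing to the rear); the tipper floor runs along x, 37 mm off towards +y.
- bush_top (a point): Centre of the top of the black bush (18 mm diameter) round the bare axle, 38 mm below the axle's end, 91 mm above the table, 4 mm above the chassis: the wheel comes to rest on it, its centre then 11 mm higher and 16 mm of axle standing out of the hub.
- wheel_center (a point): Centre of the loose wheel, 11 mm above the table, on which it lies flat; z is its axis, up. Black rubber tyre 58 mm diameter, 20 mm thick; white plastic hub 30 mm diameter, 22 mm thick, 1 mm proud on both like faces; plain 11 mm hole through it; 50 g. Home on the axle it lies 27 mm below point axle_top.
- wheel: The same loose wheel: origin at the centre of its lower face. Its plastic hub cracks if the cap is forced on it with more than 25 N.
- cap_center (a point): Centre of the loose axle cap, 10.5 mm above its rim; z is its axis, up. A closed domed steel cap, 26 mm diameter (27.6 mm at the rim's bead), 21 mm high, 52 g, lying open side down on the tray's floor. Pushed home, its rim lies on the hub, this point is 21.5 mm above the wheel's centre and 5.5 mm below point axle_top, and its top 5 mm above it.
- cap: The same cap: origin at the centre of its rim. Six sprung teeth inside, sloping up and inward, meet the taper 12 mm before home. Pushed slowly, they need up to 10 to 15 N where the taper ends (let go before that and it springs off), then 4 to 8 N down the shaft; the push rises sharply when the rim is on the hub. A push of 18 to 22 N in all seats it well; it then stays when let go.
- tray: Shallow aluminium tray, 170 mm (its x) by 240 mm (its y), fixed; floor 3 mm and rim 14 mm above the table; origin on the table under its centre. The cap lies in the half towards its -y, 45 mm or more from the rim; a plain flat washer and a tweezer lie in the other half and are not needed.
- torch: Black battery torch, 150 mm by 40 mm, lying near the robot on the right; leave alone.
- hairbrush: Wooden hairbrush, 240 mm long, 56 mm wide, lying bristles down across the far side; leave alone.
- tweezer: Steel tweezer, 95 mm long, in the tray half towards +y; leave alone.
- eggcup: Green plastic egg cup, 49 mm diameter, 62 mm high, near the robot on the left; leave alone.
- tin: Round flat ointment tin with an aluminium lid, 62 mm diameter, 27 mm high, near the robot on the left; leave alone.
- washer: Plain steel washer, 26 mm diameter, 3 mm thick, 10 mm hole, in the tray half towards +y; leave alone.
Not all that is in view belongs to the job. What is shaped like the wheel but green or purple is not meant.

How it is judged:
By the outcome, as a careful person would: the job done as asked, in the order asked, and still so for the second after the job is handed in, with the robot touching nothing.
It also fails if it takes over 69 s, if anything falls off the work surface, if the arm or the gripper's body presses on something with over 40 N, if the wrist force passes 120 N, or if a joint passes its speed limit or range.

### The arm

A 6-joint arm with a two-finger parallel gripper is mounted at the origin on the work surface. World frame = base frame: x ahead of the robot, y to its left, z up, the work surface at z = 0. Lengths are in m, angles in degrees, forces in N, time in s.
With the tool pointing down it reaches from about 0.35 to 0.875 m from the base axis. Payload 4.2 kg.
Tool frame: the origin (TCP) lies between the finger pads; the fingertips stand 25 mm ahead of it and the grasp point (between the pads) lies 6 mm ahead of it (r.tips_ahead is the distance from the TCP to the fingertips, in m); z points along the fingers, y is the direction in which the jaws open and shut (so a half turn about z gives the same grasp; the last joint's range is limited). The gripper opens to 87 mm and grips with 3 to 60 N. Pads are 19 mm wide; open, the fingers measure 117 mm over their backs; the gripper's body (75 mm by 190 mm) begins 51 mm behind the grasp point.
Start: joints at [89.989, 22.042, 0.453, 0, -68.411, -14.817], TCP at [0.16, 0.604, 0.248] pointing down, gripper open.
Joint ranges: [-179.83, 179.83], [-69.29, 118.12], [-61.27, 80.66], [-181.25, 117.63], [-171.15, -9.14], [-177.46, 177.46]. Speed limits (degrees/s): [159.86, 159.86, 180, 180, 180, 180].

### API

Orientations are given as a 3x3 rotation matrix whose columns are the frame's x, y, z axes.
In Python, from station import r, vision, finish_job gives the robot as it stands.
- The arm moves only by the shell command python3 -m jog 'ROWS'. ROWS is a JSON object of lists of equal length, an entry for each row: "rot": the turn, a rotation vector about the world's x, y, z in degrees, a list of three; "delta_pos": the shift along the world's x, y, z in mm, a list of three; "grip": the opening in per cent of the stroke, from 0 (shut) to 100 (fully open). A call has 1 to 10 rows; each row shifts and turns the commanded pose from where the row before left it; what a row does not reach is not made up. A row lasts 1/12 s, in which the tool goes at most 41.7 mm and 7.16 degrees, less where a joint would pass 70% of its speed; a pose out of reach is approached as far as the arm can. A call with a gripper value outside its range is refused whole. The fingers move at their own pace and stop on an object; the grip force is fixed at half the most. Time passes only in rows, so rows that do not move let the fingers close. It gives the time, the measured TCP pose, the force and the opening at its end, in the units of the state.
- r.sense(): the state, without advancing time (a new reading comes with each control period).
- vision.capture(name): name is "scene" or "side" or "wrist"; returns a dict with "frame" (420x560x3 uint8, red, green, blue), "K" (3x3 intrinsics, pixels), "xyz" and "orientation" of the camera in the world. Camera axes: x right, y up, looking along -z (the intrinsics and any distortion apply to the point x, -y, -z); pixel columns grow to the right and rows downward; lengths in m; the calibration is good to about 2 mm. A picture is of the moment at which its call begins. There is no depth.
- finish_job(): hands the job in, once; it reports no verdict.
The state is a dict: "time_s": time; "joints": joint angles; "joint_velocities": joint speeds; "effort": joint torques, N m; "tcp_pos": TCP position; "ee_rot": TCP orientation; "wrist_force": force on the tool from outside, world axes, zero at the start; "moment": the same for the moment, N m; "gripper_width": opening from 0.0 (shut) to 1.0 (fully open).
Only numpy, scipy, OpenCV 4.12 (cv2) and the standard library are available. Lean on these libraries where they do the work, as an engineer would, in place of code of your own. Each camera call takes 0.05 s, during which the arm holds its last target. There are 200 camera calls.

## Working session

There is one attempt and no reset: what is moved stays moved. The work goes in short steps, Python scripts to look and compute and a shell command to move; the robot and the scene stay as the last step left them, time stands still between calls to the robot, and variables do not carry over. Pictures are saved under pics/ and viewed, about 8 in all and at most 12, crops included, and the job is handed in when it is done.

```bash
mkdir -p pics; ls; cat > h.py <<'E'
import numpy as np, cv2, pickle
from station import r, vision
def cap(n,tag):
    c=vision.capture(n); pickle.dump(c,open(f'pics/{tag}.pkl','wb'))
    cv2.imwrite(f'pics/{tag}.png',cv2.cvtColor(np.asarray(c['frame']),cv2.COLOR_RGB2BGR)); return c
def load(tag): return pickle.load(open(f'pics/{tag}.pkl','rb'))
def ray(c,u,v):
    K=np.array(c['K']); d=np.linalg.inv(K)@[u,v,1.]; d=np.array([d[0],-d[1],-d[2]])
    d=np.array(c['orientation'])@d; return np.array(c['xyz']),d/np.linalg.norm(d)
def onz(c,u,v,z):
    o,d=ray(c,u,v); return o+d*(z-o[2])/d[2]
def tri(c1,p1,c2,p2):
    o1,d1=ray(c1,*p1);o2,d2=ray(c2,*p2)
    s=np.linalg.lstsq(np.c_[d1,-d2],o2-o1,rcond=None)[0]
    a,b=o1+s[0]*d1,o2+s[1]*d2; return (a+b)/2,np.linalg.norm(a-b)
def proj(c,P):
    q=np.array(c['orientation']).T@(np.array(P)-c['xyz']); q=np.array([q[0],-q[1],-q[2]]); q=np.array(c['K'])@q; return q[:2]/q[2]
E
python3 - <<'E'
from h import *
for n in ['scene','side','wrist']:
    c=cap(n,n+'0'); print(n,[k for k in c],np.round(c['xyz'],3),np.round(c['orientation'],2).tolist(),np.round(c['K'],1).tolist())
a=[cv2.imread(f'pics/{n}0.png') for n in ['scene','side']]
cv2.imwrite('pics/sc.png',cv2.resize(a[0],(800,600),interpolation=cv2.INTER_CUBIC))
cv2.imwrite('pics/sd.png',cv2.resize(a[1],(800,600),interpolation=cv2.INTER_CUBIC))
s=r.sense();print(s)
E
```

```text
pics
scene ['frame', 'K', 'xyz', 'orientation'] [ 1.024 -0.453  0.722] [[0.7, -0.47, 0.54], [0.72, 0.48, -0.5], [-0.02, 0.74, 0.67]] [[416.4, 0.0, 275.9], [0.0, 416.4, 212.7], [0.0, 0.0, 1.0]]
side ['frame', 'K', 'xyz', 'orientation'] [ 0.441 -0.811  0.599] [[0.99, 0.07, -0.1], [-0.12, 0.51, -0.85], [-0.01, 0.86, 0.52]] [[416.4, 0.0, 278.9], [0.0, 416.4, 209.1], [0.0, 0.0, 1.0]]
wrist ['frame', 'K', 'xyz', 'orientation'] [0.225 0.587 0.385] [[-0.26, 0.94, 0.24], [-0.97, -0.25, -0.06], [0.0, -0.24, 0.97]] [[334.3, 0.0, 278.3], [0.0, 334.3, 211.7], [0.0, 0.0, 1.0]]
{'time_s': 0.15, 'joints': array([ 8.99896205e+01,  2.20802947e+01,  3.98125479e-01, -1.88433013e-02,
       -6.84131849e+01, -1.48170250e+01]), 'joint_velocities': array([ 0.00858394, -0.23338607,  0.26224093,  0.07183499, -0.09771011,
        0.00313503]), 'effort': array([ 1.77101156e-03, -3.91054702e+01,  1.87588137e+01,  4.22227398e+00,
        1.24080692e-02, -1.35020973e-04]), 'tcp_pos': array([0.1598233 , 0.60378893, 0.24672144]), 'ee_rot': array([[ 9.66670082e-01, -2.56025113e-01, -3.06112032e-04],
       [-2.56025263e-01, -9.66668659e-01, -1.66416798e-03],
       [ 1.30159887e-04,  1.68707381e-03, -9.99998568e-01]]), 'wrist_force': array([-0.4835347 ,  0.32622616,  0.20825192]), 'moment': array([ 0.04950277,  0.04596218, -0.01845487]), 'gripper_width': 0.9998173718010689}
```

View pics/sc.png

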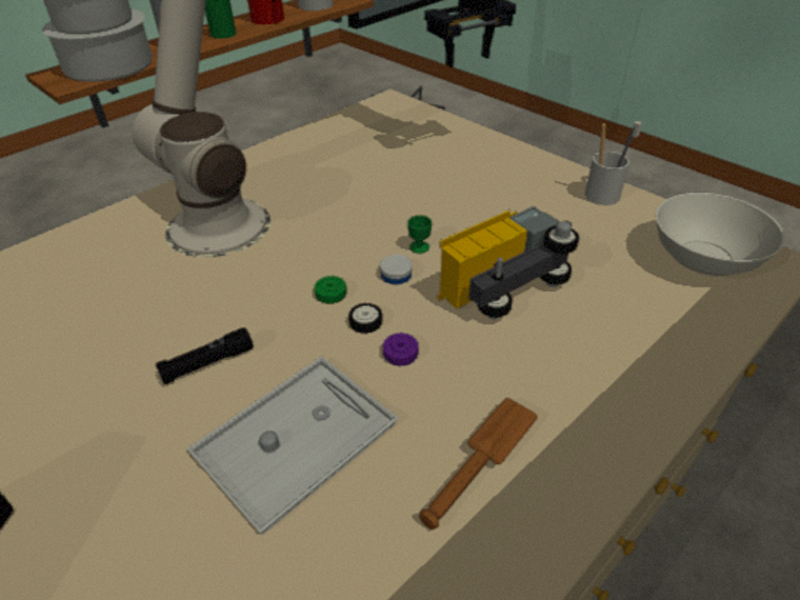

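View pics/sd.png

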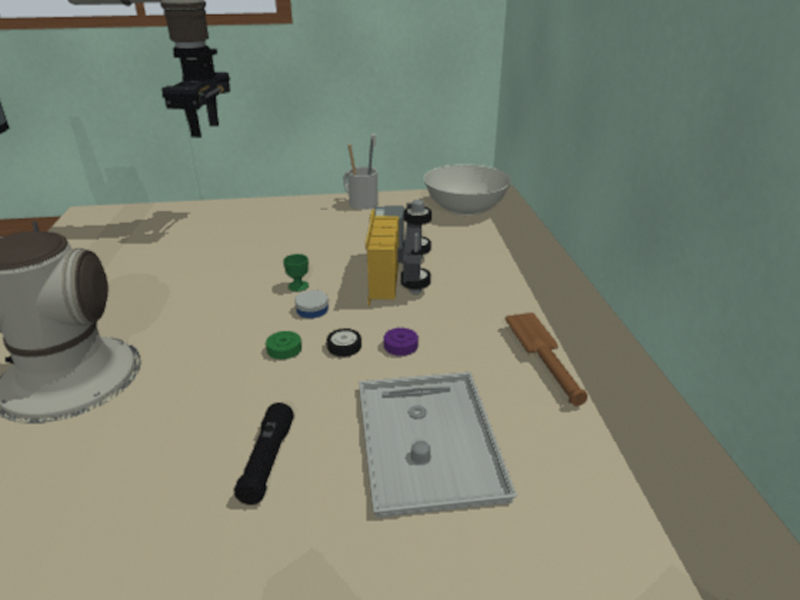

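Scene view (800x600): the candidates for the wheel are green (330,289), purple (401,348) and black with a white hub (366,316). The black and white one fits the description. The cap is at (269,440), the washer at (321,412), and the axle at about (499,262). In the side view the wheel is at (344,340) and the cap at (420,452). Next I measure these by masks and confirm with a crop.

```bash
python3 - <<'E'
from h import *
sc,sd=load('scene0'),load('side0')
def white(c,u,v,R=12):
    f=np.asarray(c['frame']).astype(int);u0,v0=int(u)-R,int(v)-R
    p=f[v0:v0+2*R,u0:u0+2*R]; m=((p.min(2)>125)&(p.max(2)-p.min(2)<45)).astype(np.uint8)
    n,l,s,ce=cv2.connectedComponentsWithStats(m); i=1+np.argmax(s[1:,4]); return ce[i]+[u0,v0],s[i,4]
k=1.42857
for nm,a,b,z in [('wheelhub',(366/k,312/k),(344/k,338/k),.022)]:
    pa,na=white(sc,*a);pb,nb=white(sd,*b);print(nm,pa,na,pb,nb,tri(sc,pa,sd,pb),onz(sc,*pa,z),onz(sd,*pb,z))
print('cap',tri(sc,(269/k,434/k),sd,(420/k,446/k)),onz(sc,269/k,434/k,.024),onz(sd,420/k,446/k,.024))
print('axle sc', onz(sc,499/k,261/k,.129))
for t in [(322,362),(394,421),(261,533),(191,452)]: print('tray',onz(sc,t[0]/k,t[1]/k,.014))
for t in [(360,378),(469,376),(511,495),(376,513)]: print('trayside',onz(sd,t[0]/k,t[1]/k,.014))
A=cv2.resize(np.asarray(sc['frame'])[120:270,220:420],(800,600),interpolation=cv2.INTER_CUBIC)
B=cv2.resize(np.asarray(sd['frame'])[130:280,220:420],(800,600),interpolation=cv2.INTER_CUBIC)
C=np.vstack([cv2.resize(A,(400,300)),cv2.resize(B,(400,300))])
C=np.hstack([cv2.resize(A[:, :],(400,300)),cv2.resize(B,(400,300))])
W=cv2.resize(np.asarray(load('wrist0')['frame']),(400,300))
C=np.vstack([C,np.hstack([W,W*0])])
cv2.imwrite('pics/crop1.png',C[...,::-1])
E
```

```text
wheelhub [255.5212766  219.17021277] 94 [238.75816993 226.88888889] 153 (array([0.44641467, 0.01912113, 0.03889189]), np.float64(0.02355283690669305)) [0.44529795 0.01907731 0.022     ] [0.44066249 0.06338652 0.022     ]
cap (array([ 0.53389249, -0.24418851,  0.02299242]), np.float64(0.0003507904776733981)) [ 0.53475743 -0.24463319  0.024     ] [ 0.53365443 -0.24497025  0.024     ]
axle sc [0.59653854 0.17835159 0.129     ]
tray [ 0.4741558 -0.1005221  0.014    ]
tray [ 0.63833257 -0.09951224  0.014     ]
tray [ 0.64285977 -0.3354838   0.014     ]
tray [ 0.47496907 -0.33678605  0.014     ]
trayside [ 0.46432694 -0.08003354  0.014     ]
trayside [ 0.63353323 -0.09650051  0.014     ]
trayside [ 0.63368618 -0.3304875   0.014     ]
trayside [ 0.46699121 -0.33671963  0.014     ]
```

View pics/crop1.png

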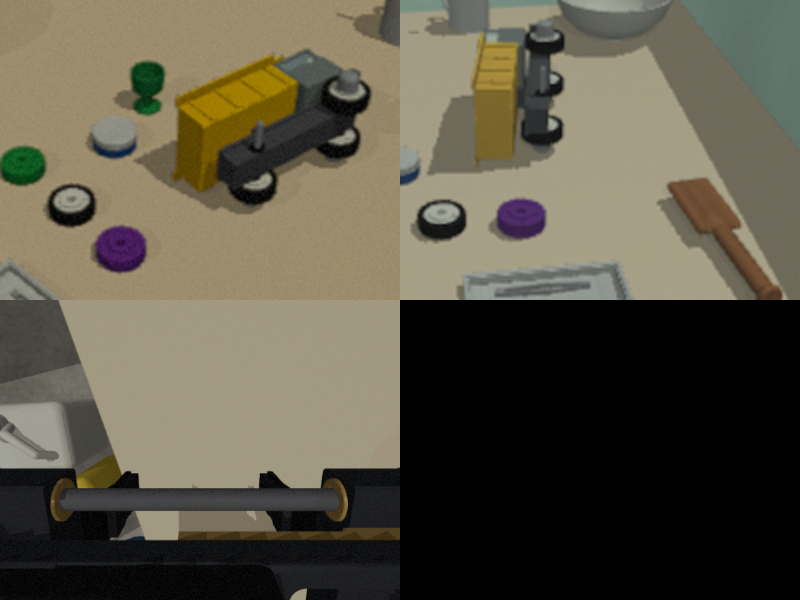

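Crop: the black wheel with the white hub is confirmed, its hub at scene px (256,221) and side px (241,238). The green and purple ones are decoys. The axle top is at scene px (349,182), side px (291.5,163.5), and the front cap top at scene px (394,156).

```bash
python3 - <<'E'
from h import *
sc,sd=load('scene0'),load('side0')
def blackw(c,u,v,R=17):
    f=np.asarray(c['frame']).astype(int);u0,v0=int(u)-R,int(v)-R
    p=f[v0:v0+2*R,u0:u0+2*R]; m=((p.max(2)<70)).astype(np.uint8)
    n,l,s,ce=cv2.connectedComponentsWithStats(m); i=1+np.argmax(s[1:,4]); ct=cv2.findContours((l==i).astype(np.uint8),0,2)[0][0]
    return np.array(cv2.fitEllipse(cv2.convexHull(ct))[0])+[u0,v0],s[i]
pa,x=blackw(sc,256,221);pb,y=blackw(sd,241,238)
print(pa,x,pb,y,tri(sc,pa,sd,pb))
print('hub',tri(sc,(256,220.5),sd,(241,237)))
print('axle',tri(sc,(349,181.5),sd,(291.5,163.5)))
print('fcap',tri(sc,(394,156),sd,(291.5,142.5)), onz(sc,394,156,.134))
print(onz(sc,349,181,.129),onz(sd,291.5,163.5,.129))
E
```

```text
[255.39477921 222.43050194] [  5   8  24  21 224] [240.26803017 239.51537323] [  5   9  24  20 224] (array([0.44320197, 0.01986064, 0.01173335]), np.float64(0.003979530433802009))
hub (array([0.44521982, 0.02055245, 0.01879792]), np.float64(0.003406798006180945))
axle (array([0.59137237, 0.18375668, 0.12916978]), np.float64(0.0040469951676133506))
fcap (array([0.61148241, 0.33340951, 0.13050419]), np.float64(0.003063753200956029)) [0.61241851 0.33103007 0.134     ]
[0.59213842 0.18281219 0.129     ] [0.59104614 0.18838066 0.129     ]
```

```bash
python3 -m jog '{"rot":[[0,0,0.7],[0,0,0.7],[0,0,0.7],[0,0,0.7],[0,0,0.7],[0,0,0.7],[0,0,0.7],[0,0,0.7],[0,0,0.7],[0,0,0.7]],"delta_pos":[[15,-31,0],[15,-31,0],[15,-31,0],[15,-31,0],[15,-31,0],[15,-31,0],[15,-31,0],[15,-31,0],[15,-31,0],[15,-31,0]],"grip":[100,100,100,100,100,100,100,100,100,100]}'
python3 -m jog '{"rot":[[0,0,0],[0,0,0],[0,0,0],[0,0,0],[0,0,0],[0,0,0],[0,0,0],[0,0,0],[0,0,0],[0,0,0]],"delta_pos":[[14,-30,-8],[14,-30,-8],[14,-30,-8],[14,-30,-8],[14,-30,-8],[14,-30,-8],[14,-30,-8],[14,-30,-8],[14,-30,-8],[8,-4,-8]],"grip":[100,100,100,100,100,100,100,100,100,100]}'
python3 - <<'E'
from h import *
s=r.sense();print(s['time_s'],s['tcp_pos'],s['ee_rot'].tolist())
c=cap('wrist','w1'); sc=load('scene0');k=1.42857
for n,u,v,z in [('green',330,289,.012),('purple',401,348,.012),('tin',396,265,.027)]: print(n,onz(sc,u/k,v/k,z))
print('expect wheel px',proj(c,(.444,.02,.022)),proj(c,s['tcp_pos']))
cv2.imwrite('pics/w1b.png',cv2.resize(np.asarray(c['frame'])[...,::-1],(800,600)))
E
```

```text
time_s: 0.98
tcp_pos: [0.3101, 0.2924, 0.2475]
ee_rot: [[0.991, -0.135, -0.0], [-0.135, -0.991, 0.0], [-0.0, -0.0, -1.0]]
wrist_force: [1.8, 0.3, 0.8]
gripper_width: 1.003
time_s: 1.82
tcp_pos: [0.4442, 0.0168, 0.1669]
ee_rot: [[0.99, -0.141, -0.001], [-0.141, -0.99, -0.001], [-0.001, 0.001, -1.0]]
wrist_force: [0.1, 0.8, 0.8]
gripper_width: 1.001
1.8167 [0.44419762 0.016809   0.16691944] [[0.9900551006587259, -0.14067734752023955, -0.0008840556034616538], [-0.1406778944033256, -0.9900552418645292, -0.0005899854363212762], [-0.0007922662980496579, 0.0007084851713747114, -0.999999435181278]]
green [0.34366997 0.0240409  0.012     ]
purple [0.5409306  0.01119037 0.012     ]
tin [0.39359361 0.14422239 0.027     ]
expect wheel px [274.90037908 207.91827568] [279.35331472 282.17817763]
```

View pics/w1b.png

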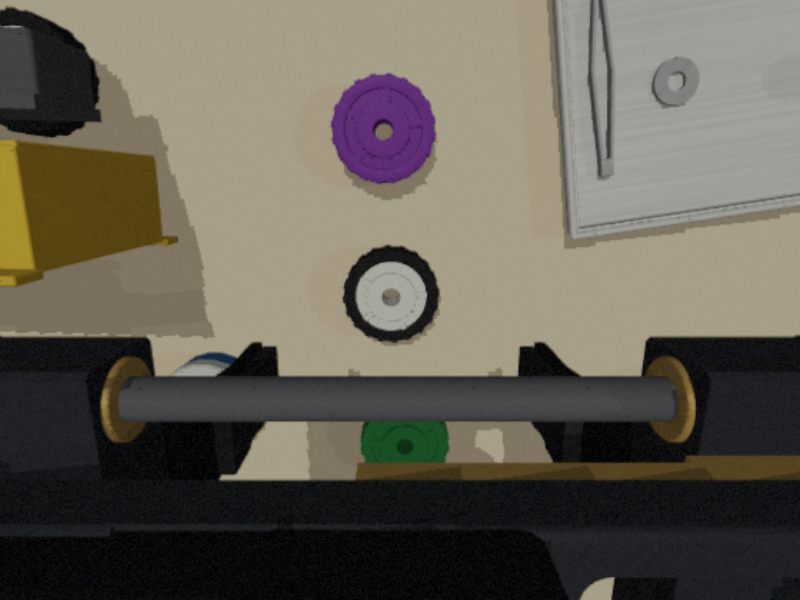

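Wrist view: the wheel hub is at px (391,296) of the 800x600 picture, within 1.5 px of the prediction, and the jaw space along y is free. I correct the position and descend.

```bash
python3 - <<'E'
from h import *
c=load('w1'); f=np.asarray(c['frame']).astype(int)[160:250,230:320]
m=(f.max(2)<60).astype(np.uint8); n,l,s,ce=cv2.connectedComponentsWithStats(m)
i=1+np.argmin(np.abs(ce[1:]-[44,47]).sum(1)+1000*(s[1:,4]<300)); ct=max(cv2.findContours((l==i).astype(np.uint8),0,2)[0],key=len)
p=np.array(cv2.fitEllipse(ct)[0])+[230,160]
m=((f.min(2)>130)&(f.max(2)-f.min(2)<25)).astype(np.uint8)
n,l,s,ce=cv2.connectedComponentsWithStats(m); i=1+np.argmin(np.abs(ce[1:]-[44,47]).sum(1)+1000*(s[1:,4]<100)); print(s[i],ce[i]+[230,160])
print(p,onz(c,*p,.021),onz(c,*(ce[i]+[230,160]),.022),tri(c,(273.7,207.2),load('scene0'),(256,220.5)))
E
```

```text
[  20   24   49   47 1674] [273.47192354 206.62664277]
[273.3198967  205.47849274] [0.44612326 0.0210905  0.021     ] [0.44531988 0.02106254 0.022     ] (array([0.44329092, 0.02150358, 0.01457773]), np.float64(0.0006638938078153284))
```

```bash
python3 -m jog '{"rot":[[0,0,0],[0,0,0],[0,0,0],[0,0,0],[0,0,0],[0,0,0],[0,0,0],[0,0,0]],"delta_pos":[[1,4,-20],[0,0,-25],[0,0,-25],[0,0,-25],[0,0,-20],[0,0,-13],[0,0,-7],[0,0,0]],"grip":[100,100,100,100,100,100,100,100]}'
```

```text
time_s: 2.53
tcp_pos: [0.444, 0.0245, 0.0314]
ee_rot: [[0.991, -0.135, -0.003], [-0.135, -0.991, -0.001], [-0.003, 0.002, -1.0]]
wrist_force: [0.9, -0.2, 0.7]
gripper_width: 1.002
```

```bash
python3 -m jog '{"rot":[[0,0,0],[0,0,0],[0,0,0],[0,0,0],[0,0,0],[0,0,0],[0,0,0],[0,0,0]],"delta_pos":[[1,-3,-2],[0,0,-2],[0,0,0],[0,0,0],[0,0,0],[0,0,0],[0,0,0],[0,0,0]],"grip":[100,100,60,60,55,55,55,55]}'
python3 -m jog '{"rot":[[0,0,0],[0,0,0],[0,0,0],[0,0,0],[0,0,0]],"delta_pos":[[0,0,0],[0,0,0],[0,0,0],[0,0,0],[0,0,0]],"grip":[50,50,50,50,50]}'
```

```text
time_s: 3.2
tcp_pos: [0.446, 0.0212, 0.0288]
ee_rot: [[0.991, -0.136, 0.0], [-0.136, -0.991, 0.0], [0.0, -0.0, -1.0]]
wrist_force: [-1.7, 0.2, 1.5]
gripper_width: 0.655
time_s: 3.62
tcp_pos: [0.446, 0.0212, 0.0287]
ee_rot: [[0.991, -0.136, 0.0], [-0.136, -0.991, 0.0], [0.0, -0.0, -1.0]]
wrist_force: [-0.5, -1.1, 4.0]
gripper_width: 0.652
```

```bash
python3 -m jog '{"rot":[[0,0,0],[0,0,0],[0,0,0],[0,0,0],[0,0,0],[0,0,0],[0,0,0],[0,0,0],[0,0,0],[0,0,0]],"delta_pos":[[0,0,10],[0,0,25],[0,0,30],[0,5,30],[10,25,30],[10,30,25],[10,30,10],[10,30,5],[10,30,0],[5,15,0]],"grip":[50,50,50,50,50,50,50,50,50,50]}'
python3 -m jog '{"rot":[[0,0,0],[0,0,0],[0,0,0]],"delta_pos":[[0,0,0],[0,0,0],[0,0,0]],"grip":[50,50,50]}'
python3 - <<'E'
from h import *
s=r.sense();print(s['tcp_pos'],s['wrist_force'])
c=cap('wrist','w2'); print(proj(c,(.591,.185,.129)))
cv2.imwrite('pics/w2b.png',cv2.resize(np.asarray(c['frame'])[...,::-1],(800,600)))
E
```

```text
time_s: 4.45
tcp_pos: [0.502, 0.1892, 0.1936]
ee_rot: [[0.991, -0.134, 0.002], [-0.134, -0.991, 0.001], [0.001, -0.002, -1.0]]
wrist_force: [0.7, -0.6, -0.5]
gripper_width: 0.652
time_s: 4.7
tcp_pos: [0.5, 0.1851, 0.1927]
ee_rot: [[0.991, -0.137, -0.002], [-0.137, -0.991, -0.001], [-0.002, 0.002, -1.0]]
wrist_force: [0.1, -0.5, 0.2]
gripper_width: 0.648
[0.50001506 0.18512542 0.1926514 ] [ 0.05120987 -0.50313568  0.23475825]
[256.89954836  85.94796833]
```

View pics/w2b.png

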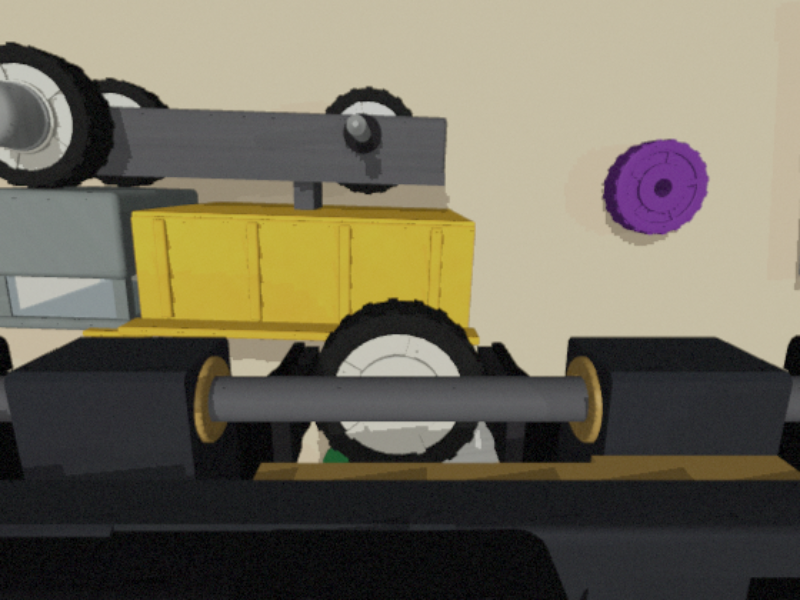

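The axle's tip shows at (354,121) of the 800x600 picture, about 9 px left of the prediction. I triangulate it with the scene view.

```bash
python3 - <<'E'
from h import *
c=load('w2');k=1.42857
for p in [(354,121),(352,119)]:
    p=(p[0]/k,p[1]/k); print(onz(c,*p,.129),tri(c,p,load('scene0'),(349,181.5)))
e=np.array([onz(c,u/k,v/k,.087) for u,v in [(130,107.5),(446,118),(130,177),(446,185)]]);print(e, np.degrees(np.arctan2(*(e[0]-e[1])[[1,0]])),np.degrees(np.arctan2(*(e[2]-e[3])[[1,0]])))
f=np.asarray(c['frame'])[70:120,225:285]; sc=np.asarray(load('scene0')['frame'])[160:210,325:385]
cv2.imwrite('pics/c3.png',np.hstack([cv2.resize(f,None,fx=6.6,fy=8,interpolation=cv2.INTER_NEAREST),cv2.resize(sc,None,fx=6.6,fy=8,interpolation=cv2.INTER_NEAREST)])[...,::-1])
E
```

```text
[0.59236846 0.19000647 0.129     ] (array([0.59113975, 0.1887778 , 0.12384464]), np.float64(0.004838937388773759))
[0.59321418 0.19067209 0.129     ] (array([0.59157437, 0.18908727, 0.12397807]), np.float64(0.005928872290586366))
[[0.61823237 0.2973773  0.087     ]
 [0.59286363 0.14892556 0.087     ]
 [0.58716049 0.30616809 0.087     ]
 [0.56187948 0.15245329 0.087     ]] 80.30246921248042 80.6603457556609
```

View pics/c3.png

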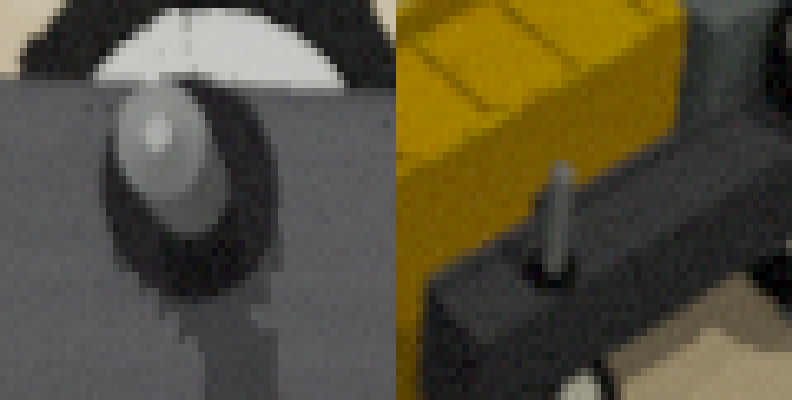

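```bash
python3 - <<'E'
from h import *
c=load('w2');p=(248.5,86.5)
print(onz(c,*p,.129),tri(c,p,load('scene0'),(350.2,180.4)),tri(load('side0'),(291.5,163.5),load('scene0'),(350.2,180.4)))
E
python3 -m jog '{"rot":[[0,0,0],[0,0,0],[0,0,0],[0,0,0],[0,0,0],[0,0,0],[0,0,0],[0,0,0]],"delta_pos":[[15,1,0],[30,2,0],[30,1,0],[17,0,0],[0,0,-10],[0,0,-15],[0,0,0],[0,0,0]],"grip":[50,50,50,50,50,50,50,50]}'
```

```text
[0.59136468 0.18976721 0.129     ] (array([0.59124886, 0.18958669, 0.12650106]), np.float64(0.0010668022495865697)) (array([0.59141462, 0.18823428, 0.12829665]), np.float64(0.0015565377067058024))
time_s: 5.42
tcp_pos: [0.5916, 0.1888, 0.1675]
ee_rot: [[0.991, -0.137, -0.003], [-0.137, -0.991, -0.002], [-0.003, 0.002, -1.0]]
wrist_force: [-1.0, 0.1, -0.6]
gripper_width: 0.647
```

```bash
python3 -m jog '{"rot":[[0,0,0],[0,0,0],[0,0,0],[0,0,0],[0,0,0],[0,0,0]],"delta_pos":[[0,0,-4],[0,0,-4],[0,0,-4],[0,0,-4],[0,0,-4],[0,0,0]],"grip":[50,50,50,50,50,50]}'
```

```text
time_s: 5.92
tcp_pos: [0.5923, 0.19, 0.1474]
ee_rot: [[0.991, -0.136, -0.002], [-0.136, -0.991, -0.001], [-0.002, 0.001, -1.0]]
wrist_force: [-0.5, 0.3, -0.7]
gripper_width: 0.657
```

```bash
python3 -m jog '{"rot":[[0,0,0],[0,0,0],[0,0,0],[0,0,0],[0,0,0],[0,0,0],[0,0,0],[0,0,0]],"delta_pos":[[0,0,-5],[0,0,-5],[0,0,-5],[0,0,-4],[0,0,-3],[0,0,-2],[0,0,0],[0,0,0]],"grip":[50,50,50,50,50,50,50,50]}'
```

```text
time_s: 6.58
tcp_pos: [0.593, 0.1902, 0.1245]
ee_rot: [[0.991, -0.136, 0.0], [-0.136, -0.991, -0.0], [0.0, 0.0, -1.0]]
wrist_force: [-0.2, 0.8, 0.5]
gripper_width: 0.648
```

```bash
python3 -m jog '{"rot":[[0,0,0],[0,0,0],[0,0,0],[0,0,0]],"delta_pos":[[0,0,-2],[0,0,-2],[0,0,0],[0,0,0]],"grip":[50,50,50,50]}'
```

```text
time_s: 6.92
tcp_pos: [0.5928, 0.1901, 0.1205]
ee_rot: [[0.991, -0.136, -0.0], [-0.136, -0.991, -0.0], [-0.0, 0.0, -1.0]]
wrist_force: [-0.1, 1.0, -0.5]
gripper_width: 0.649
```

```bash
python3 -m jog '{"rot":[[0,0,0],[0,0,0],[0,0,0],[0,0,0],[0,0,0],[0,0,0],[0,0,0],[0,0,0],[0,0,0],[0,0,0]],"delta_pos":[[0,0,0],[0,0,0],[0,0,0],[0,0,0],[0,0,8],[0,0,15],[0,0,25],[-10,-5,25],[-25,-10,15],[-25,-10,0]],"grip":[90,90,90,90,90,90,90,90,90,90]}'
python3 - <<'E'
from h import *
s=r.sense();print(s['tcp_pos'])
c=cap('wrist','w3'); a=cap('scene','scene3'); print(proj(c,(.591,.189,.129)))
f=cv2.resize(np.asarray(c['frame'])[0:210],(800,300)); g=cv2.resize(np.asarray(a['frame'])[120:240,260:420],(400,300))
s=cap('side','side3'); h=cv2.resize(np.asarray(s['frame'])[120:240,220:380],(400,300))
cv2.imwrite('pics/c4.png',np.vstack([f,np.hstack([g,h])])[...,::-1])
E
```

```text
time_s: 7.75
tcp_pos: [0.5348, 0.166, 0.213]
ee_rot: [[0.991, -0.136, 0.008], [-0.136, -0.991, 0.004], [0.007, -0.005, -1.0]]
wrist_force: [0.2, 0.8, -0.2]
gripper_width: 0.9
[0.53481481 0.16598623 0.21299952]
[232.99270819 151.84267932]
```

View pics/c4.png

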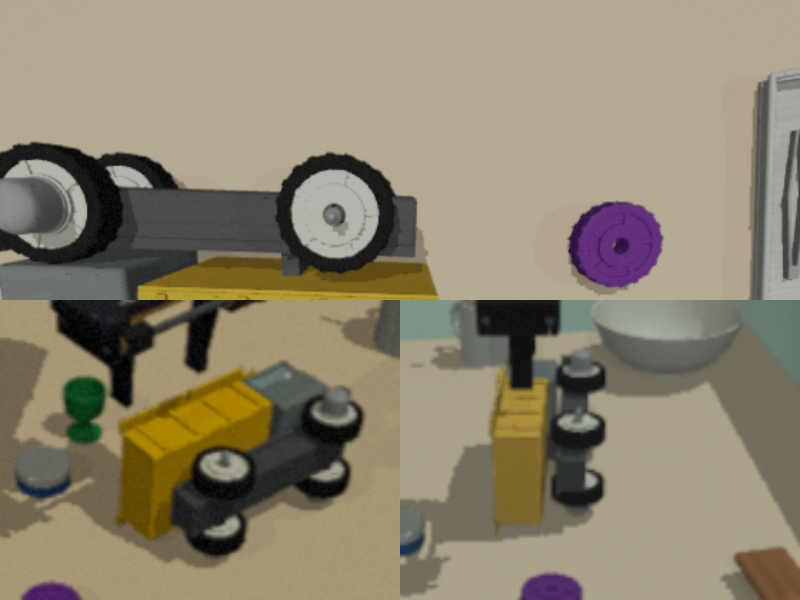

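The wheel rests home: axle tip at (333,214) in the upper strip, the wheel level. Now to the cap.

```bash
python3 -m jog '{"rot":[[0,0,0],[0,0,0],[0,0,0],[0,0,0],[0,0,0],[0,0,0],[0,0,0],[0,0,0],[0,0,0],[0,0,0]],"delta_pos":[[0,-20,0],[0,-38,0],[0,-40,0],[0,-40,0],[0,-40,0],[0,-40,0],[0,-40,0],[0,-40,-10],[0,-40,-15],[0,-40,-15]],"grip":[90,90,90,90,90,90,90,80,70,60]}'
python3 -m jog '{"rot":[[0,0,0],[0,0,0],[0,0,0]],"delta_pos":[[0,-28,-5],[0,0,0],[0,0,0]],"grip":[60,60,60]}'
python3 - <<'E'
from h import *
s=r.sense();print(s['tcp_pos'])
c=cap('wrist','w4'); print(proj(c,(.534,-.2445,.024)))
cv2.imwrite('pics/w4b.png',cv2.resize(np.asarray(c['frame'])[110:320,140:420],(800,600))[...,::-1])
E
```

```text
time_s: 8.73
tcp_pos: [0.5339, -0.2131, 0.1694]
ee_rot: [[0.991, -0.136, 0.002], [-0.136, -0.991, -0.001], [0.002, 0.0, -1.0]]
wrist_force: [-0.0, 0.5, -0.8]
gripper_width: 0.753
time_s: 8.98
tcp_pos: [0.5331, -0.2406, 0.1633]
ee_rot: [[0.99, -0.139, -0.001], [-0.139, -0.99, -0.0], [-0.001, 0.0, -1.0]]
wrist_force: [-0.2, -0.3, -0.6]
gripper_width: 0.615
[ 0.53305756 -0.24064793  0.16329581]
[282.90620201 206.93464398]
```

View pics/w4b.png

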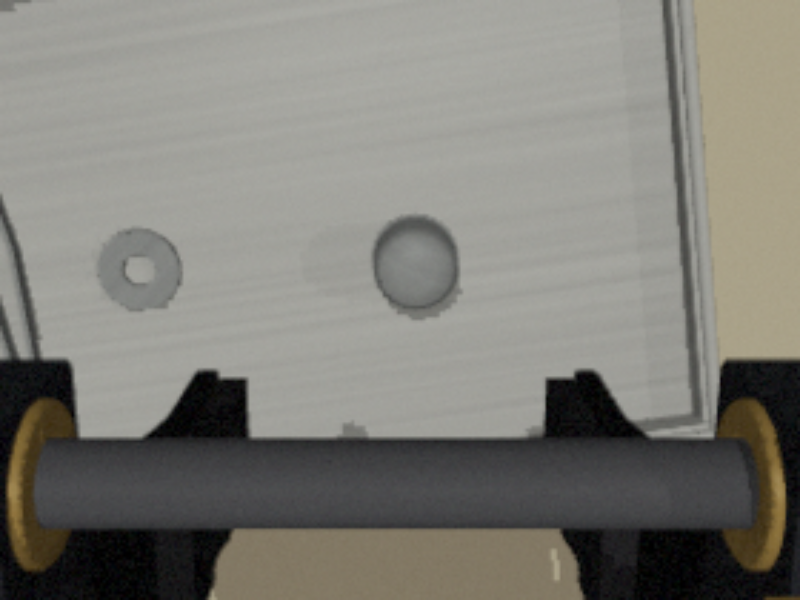

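The cap's silhouette is centred at (416,263) of the crop, which is camera px (285.6,202). The washer at (140,269) is well clear of the fingers.

```bash
python3 - <<'E'
from h import *
c=load('w4'); p=(285.6,202)
for z in (.014,.024): print(onz(c,*p,z))
print(tri(c,p,load('scene0'),(188.3,305.5)))
E
python3 -m jog '{"rot":[[0,0,0],[0,0,0],[0,0,0],[0,0,0],[0,0,0],[0,0,0]],"delta_pos":[[0,-3,-20],[1,-2,-25],[1,0,-25],[0,0,-25],[0,0,-15],[0,0,0]],"grip":[60,60,60,60,60,60]}'
```

```text
[ 0.53569931 -0.24727859  0.014     ]
[ 0.53794561 -0.2473554   0.024     ]
(array([ 0.5380574 , -0.24719775,  0.02404669]), np.float64(0.00037303865096492033))
time_s: 9.53
tcp_pos: [0.5334, -0.242, 0.0513]
ee_rot: [[0.991, -0.135, -0.006], [-0.135, -0.991, 0.002], [-0.006, -0.001, -1.0]]
wrist_force: [-0.1, 0.2, -1.2]
gripper_width: 0.602
```

```bash
python3 -m jog '{"rot":[[0,0,0],[0,0,0],[0,0,0],[0,0,0]],"delta_pos":[[1,-1,-10],[0,0,-8],[0,0,0],[0,0,0]],"grip":[60,60,60,60]}'
```

```text
time_s: 9.87
tcp_pos: [0.5363, -0.2447, 0.0367]
ee_rot: [[0.991, -0.136, 0.001], [-0.136, -0.991, -0.0], [0.001, 0.0, -1.0]]
wrist_force: [-0.1, 0.6, 0.7]
gripper_width: 0.599
```

```bash
python3 -m jog '{"rot":[[0,0,0],[0,0,0],[0,0,0],[0,0,0],[0,0,0],[0,0,0],[0,0,0],[0,0,0],[0,0,0],[0,0,0]],"delta_pos":[[0,-1.5,-3],[0,0,-2],[0,0,0],[0,0,0],[0,0,0],[0,0,0],[0,0,0],[0,0,0],[0,0,0],[0,0,0]],"grip":[60,60,50,40,30,25,20,20,20,20]}'
```

```text
time_s: 10.7
tcp_pos: [0.536, -0.2464, 0.0314]
ee_rot: [[0.991, -0.136, 0.0], [-0.136, -0.991, -0.0], [0.0, 0.0, -1.0]]
wrist_force: [0.1, 0.5, 0.9]
gripper_width: 0.291
```

```bash
python3 -m jog '{"rot":[[0,0,0],[0,0,0],[0,0,0],[0,0,0],[0,0,0],[0,0,0],[0,0,0],[0,0,0],[0,0,0],[0,0,0]],"delta_pos":[[0,0,10],[0,0,25],[0,0,35],[0,0,35],[0,15,30],[5,35,25],[5,40,10],[5,40,0],[5,40,0],[5,40,0]],"grip":[20,20,20,20,20,20,20,20,20,20]}'
python3 -m jog '{"rot":[[0,0,0],[0,0,0],[0,0,0],[0,0,0],[0,0,0],[0,0,0],[0,0,0],[0,0,0],[0,0,0],[0,0,0]],"delta_pos":[[5,40,0],[5,40,0],[5,40,0],[5,40,0],[5,35,0],[5,20,0],[1,10,0],[0,0,0],[0,0,0],[0,0,0]],"grip":[20,20,20,20,20,20,20,20,20,20]}'
```

```text
time_s: 11.53
tcp_pos: [0.5604, -0.0359, 0.2016]
ee_rot: [[0.991, -0.137, 0.001], [-0.137, -0.991, 0.001], [0.001, -0.001, -1.0]]
wrist_force: [1.1, 0.2, -0.3]
gripper_width: 0.293
time_s: 12.37
tcp_pos: [0.5913, 0.186, 0.2005]
ee_rot: [[0.991, -0.137, -0.001], [-0.137, -0.991, -0.0], [-0.001, 0.0, -1.0]]
wrist_force: [-0.5, -0.7, -1.2]
gripper_width: 0.293
```

Move to the axle and down to about 10 mm above its tip, then check in the two fixed cameras.

```bash
python3 -m jog '{"rot":[[0,0,0],[0,0,0],[0,0,0],[0,0,0],[0,0,0]],"delta_pos":[[0.5,3,-10],[0,0,-12],[0,0,-8],[0,0,0],[0,0,0]],"grip":[20,20,20,20,20]}'
python3 - <<'E'
from h import *
t=r.sense();print(t['tcp_pos'])
out=[]
for n,o in (('scene','scene5'),('side','side5')):
    c=cap(n,o); a=proj(c,(.5914,.189,.129)); b=proj(c,t['tcp_pos']-[0,0,.0284]); print(n,a,b)
    u,v=int(a[0])-20,int(a[1])-40; print(u,v)
    out.append(cv2.resize(np.asarray(c['frame'])[v:v+60,u:u+40],(400,600),interpolation=cv2.INTER_CUBIC))
cv2.imwrite('pics/c5.png',np.hstack(out)[...,::-1])
E
```

```text
time_s: 12.78
tcp_pos: [0.592, 0.1895, 0.1696]
ee_rot: [[0.991, -0.137, -0.001], [-0.137, -0.991, -0.001], [-0.001, 0.001, -1.0]]
wrist_force: [0.5, 0.6, 0.4]
gripper_width: 0.284
[0.59200444 0.18947898 0.16962748]
scene [350.4355891  179.66839088] [351.31185382 175.4411405 ]
330 139
side [291.59808245 163.39471325] [291.8446766  159.08885047]
271 123
```

View pics/c5.png

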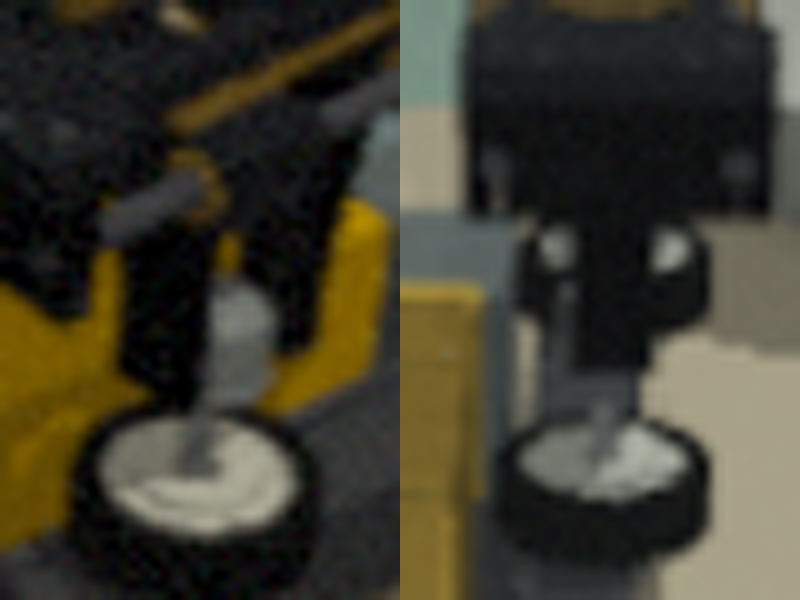

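Scene: the cap's right edge is at 278 of the crop, so its centre agrees with the predicted 213, with the axle at 204. In the side view the cap hides behind the finger, so I add the wrist view and compare with the earlier side picture.

```bash
python3 - <<'E'
from h import *
w=cap('wrist','w5'); t=r.sense()['tcp_pos']; print('axle',proj(w,(.5914,.189,.129)),'capcentre',proj(w,t-[0,0,.018]),'captop',proj(w,t-[0,0,.0074]),'rim',proj(w,t-[0,0,.0284]))
W=cv2.resize(np.asarray(w['frame'])[180:340,210:350],(350,400),interpolation=cv2.INTER_CUBIC)
S=[cv2.resize(np.asarray(load(n)['frame'])[143:168,281:301],(320,400),interpolation=cv2.INTER_NEAREST) for n in('side5','side3')]
cv2.imwrite('pics/c6.png',np.clip(np.hstack([W[:, :160+190]]+[cv2.resize(s,(220,400)) for s in S])*1.5,0,255).astype(np.uint8)[...,::-1])
E
```

```text
axle [281.22364901 251.0694012 ] capcentre [278.8230909  266.20616341] captop [278.88159325 275.26784815] rim [278.77227252 258.33468343]
```

View pics/c6.png

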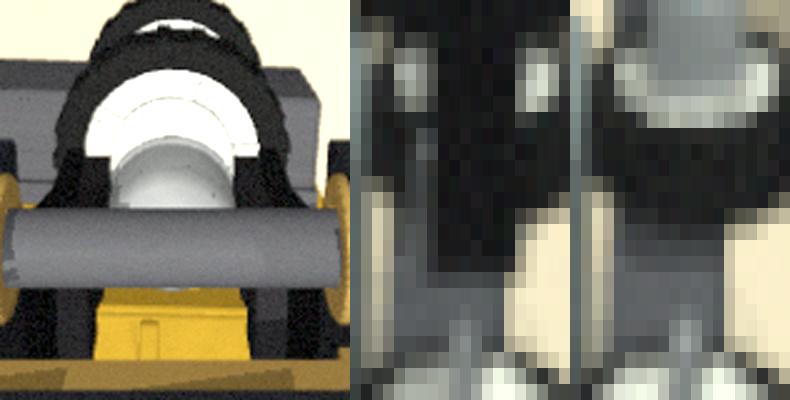

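```bash
python3 - <<'E'
from h import *
w=load('w5'); t=np.array([.5920,.18948,.16963]); X=np.array([.991,-.137,0])
f=np.asarray(w['frame']).astype(int)
print('col profile',[(v,f[v,272:285].mean(axis=(0,1)).round().astype(int)) for v in range(228,246)])
for off in (-.004,-.002,0,.002): print(off,[proj(w,t+X*(off+rr)+[0,0,z])[1].round(1) for rr,z in ((.0138,-.0274),(.013,-.026),(.013,-.0124),(.010,-.0084))])
E
```

```text
col profile [(228, np.int64(190)), (229, np.int64(190)), (230, np.int64(189)), (231, np.int64(189)), (232, np.int64(190)), (233, np.int64(189)), (234, np.int64(150)), (235, np.int64(127)), (236, np.int64(137)), (237, np.int64(123)), (238, np.int64(101)), (239, np.int64(95)), (240, np.int64(96)), (241, np.int64(96)), (242, np.int64(97)), (243, np.int64(100)), (244, np.int64(101)), (245, np.int64(102))]
-0.004 [np.float64(241.6), np.float64(243.9), np.float64(253.4), np.float64(262.5)]
-0.002 [np.float64(238.0), np.float64(240.3), np.float64(249.5), np.float64(258.5)]
0 [np.float64(234.3), np.float64(236.6), np.float64(245.6), np.float64(254.6)]
0.002 [np.float64(230.7), np.float64(233.0), np.float64(241.7), np.float64(250.5)]
```

The silhouette's top at v=234 with the bead below it matches zero offset, so the cap is centred on the TCP, within 1 mm of the axle. Descend carefully.

```bash
python3 -m jog '{"rot":[[0,0,0],[0,0,0],[0,0,0],[0,0,0],[0,0,0]],"delta_pos":[[-0.5,0,-4],[0,0,-4],[0,0,-4],[0,0,0],[0,0,0]],"grip":[15,15,15,15,15]}'
```

```text
time_s: 13.35
tcp_pos: [0.5915, 0.1902, 0.1578]
ee_rot: [[0.991, -0.136, -0.001], [-0.136, -0.991, -0.001], [-0.001, 0.001, -1.0]]
wrist_force: [0.2, 0.1, -0.5]
gripper_width: 0.29
```

```bash
python3 -m jog '{"rot":[[0,0,0],[0,0,0],[0,0,0],[0,0,0],[0,0,0]],"delta_pos":[[0,0,-1],[0,0,-1],[0,0,-1],[0,0,0],[0,0,0]],"grip":[15,15,15,15,15]}'
```

```text
time_s: 13.77
tcp_pos: [0.5917, 0.1903, 0.1553]
ee_rot: [[0.991, -0.136, -0.0], [-0.136, -0.991, -0.0], [-0.0, 0.0, -1.0]]
wrist_force: [-0.6, -0.2, -0.1]
gripper_width: 0.286
```

Rim about 0.127: contact expected within 2 mm, home at TCP about 0.1415.

```bash
python3 -m jog '{"rot":[[0,0,0],[0,0,0],[0,0,0],[0,0,0],[0,0,0]],"delta_pos":[[0,0,-1],[0,0,-1],[0,0,-1],[0,0,0],[0,0,0]],"grip":[15,15,15,15,15]}'
```

```text
time_s: 14.18
tcp_pos: [0.5919, 0.1902, 0.1527]
ee_rot: [[0.991, -0.136, 0.001], [-0.136, -0.991, -0.0], [0.001, -0.0, -1.0]]
wrist_force: [-0.3, -0.8, 1.7]
gripper_width: 0.292
```

```bash
python3 -m jog '{"rot":[[0,0,0],[0,0,0],[0,0,0],[0,0,0]],"delta_pos":[[0,0,-0.7],[0,0,-0.7],[0,0,0],[0,0,0]],"grip":[15,15,15,15]}'
```

```text
time_s: 14.52
tcp_pos: [0.592, 0.1903, 0.1516]
ee_rot: [[0.991, -0.136, 0.001], [-0.136, -0.991, 0.0], [0.001, -0.0, -1.0]]
wrist_force: [-1.2, -1.0, 5.0]
gripper_width: 0.287
```

```bash
python3 -m jog '{"rot":[[0,0,0],[0,0,0],[0,0,0],[0,0,0]],"delta_pos":[[0,0,-0.7],[0,0,-0.7],[0,0,0],[0,0,0]],"grip":[15,15,15,15]}'
```

```text
time_s: 14.85
tcp_pos: [0.5921, 0.1903, 0.1508]
ee_rot: [[0.991, -0.136, 0.001], [-0.136, -0.991, 0.0], [0.001, -0.0, -1.0]]
wrist_force: [-2.1, -2.2, 7.8]
gripper_width: 0.291
```

```bash
python3 -m jog '{"rot":[[0,0,0],[0,0,0],[0,0,0],[0,0,0]],"delta_pos":[[0,0,-0.7],[0,0,-0.7],[0,0,0],[0,0,0]],"grip":[15,15,15,15]}'
```

```text
time_s: 15.18
tcp_pos: [0.5922, 0.1903, 0.1501]
ee_rot: [[0.991, -0.136, 0.002], [-0.136, -0.991, 0.0], [0.002, -0.0, -1.0]]
wrist_force: [-2.5, -2.6, 10.3]
gripper_width: 0.291
```

Side forces and the axle estimate agree that I am about 0.8 mm off towards +x and +y, so I relieve that and go on.

```bash
python3 -m jog '{"rot":[[0,0,0],[0,0,0],[0,0,0],[0,0,0]],"delta_pos":[[-0.8,-0.8,0],[0,0,-0.7],[0,0,-0.7],[0,0,0]],"grip":[15,15,15,15]}'
```

```text
time_s: 15.52
tcp_pos: [0.5922, 0.1902, 0.1494]
ee_rot: [[0.991, -0.135, 0.004], [-0.135, -0.991, 0.001], [0.004, -0.002, -1.0]]
wrist_force: [-1.1, 0.5, 12.0]
gripper_width: 0.289
```

```bash
python3 -m jog '{"rot":[[0,0,0],[0,0,0],[0,0,0]],"delta_pos":[[0,0,-0.7],[0,0,-0.7],[0,0,0]],"grip":[15,15,15]}'
```

```text
time_s: 15.77
tcp_pos: [0.5924, 0.1901, 0.1486]
ee_rot: [[0.991, -0.135, 0.005], [-0.135, -0.991, 0.001], [0.005, -0.002, -1.0]]
wrist_force: [-2.7, -0.6, 12.6]
gripper_width: 0.287
```

```bash
python3 -m jog '{"rot":[[0,0,0],[0,0,0],[0,0,0]],"delta_pos":[[-0.5,0,-0.7],[0,0,-0.7],[0,0,0]],"grip":[15,15,15]}'
```

```text
time_s: 16.02
tcp_pos: [0.5923, 0.1901, 0.1476]
ee_rot: [[0.991, -0.135, 0.006], [-0.135, -0.991, 0.001], [0.006, -0.002, -1.0]]
wrist_force: [-2.1, -1.6, 13.4]
gripper_width: 0.287
```

```bash
python3 -m jog '{"rot":[[0,0,0],[0,0,0],[0,0,0]],"delta_pos":[[0,0,-0.7],[0,0,-0.7],[0,0,0]],"grip":[15,15,15]}'
```

```text
time_s: 16.27
tcp_pos: [0.5919, 0.19, 0.1448]
ee_rot: [[0.991, -0.135, 0.005], [-0.135, -0.991, 0.002], [0.004, -0.002, -1.0]]
wrist_force: [-0.4, -2.1, 7.6]
gripper_width: 0.287
```

Past the bite: the force fell from 13.4 to 7.6 N. Now down the shaft.

```bash
python3 -m jog '{"rot":[[0,0,0],[0,0,0],[0,0,0]],"delta_pos":[[0,-0.3,-0.6],[0,0,-0.6],[0,0,0]],"grip":[15,15,15]}'
```

```text
time_s: 16.52
tcp_pos: [0.5918, 0.1899, 0.1429]
ee_rot: [[0.991, -0.136, 0.004], [-0.136, -0.991, 0.002], [0.004, -0.002, -1.0]]
wrist_force: [0.1, -0.8, 6.5]
gripper_width: 0.286
```

```bash
python3 -m jog '{"rot":[[0,0,0],[0,0,0],[0,0,0]],"delta_pos":[[0,0,-0.6],[0,0,-0.6],[0,0,0]],"grip":[15,15,15]}'
```

```text
time_s: 16.77
tcp_pos: [0.5918, 0.1899, 0.1416]
ee_rot: [[0.991, -0.136, 0.004], [-0.136, -0.991, 0.002], [0.004, -0.002, -1.0]]
wrist_force: [-0.6, -0.6, 6.8]
gripper_width: 0.293
```

```bash
python3 -m jog '{"rot":[[0,0,0],[0,0,0],[0,0,0]],"delta_pos":[[0,0,-0.5],[0,0,-0.5],[0,0,0]],"grip":[15,15,15]}'
```

```text
time_s: 17.02
tcp_pos: [0.5918, 0.1898, 0.1413]
ee_rot: [[0.991, -0.135, 0.004], [-0.135, -0.991, 0.001], [0.004, -0.002, -1.0]]
wrist_force: [-0.8, 0.3, 9.5]
gripper_width: 0.294
```

```bash
python3 -m jog '{"rot":[[0,0,0],[0,0,0],[0,0,0]],"delta_pos":[[0,0,-0.5],[0,0,-0.5],[0,0,0]],"grip":[15,15,15]}'
```

```text
time_s: 17.27
tcp_pos: [0.5919, 0.1898, 0.1412]
ee_rot: [[0.991, -0.135, 0.005], [-0.135, -0.991, 0.001], [0.005, -0.002, -1.0]]
wrist_force: [-2.8, -0.8, 13.1]
gripper_width: 0.289
```

Rim on the hub: the force rises with no travel. On to about 20 N in small steps.

```bash
python3 -m jog '{"rot":[[0,0,0],[0,0,0],[0,0,0],[0,0,0]],"delta_pos":[[0,0,-0.5],[0,0,-0.5],[0,0,0],[0,0,0]],"grip":[15,15,15,15]}'
```

```text
time_s: 17.6
tcp_pos: [0.5922, 0.1898, 0.1412]
ee_rot: [[0.991, -0.135, 0.006], [-0.135, -0.991, 0.001], [0.005, -0.002, -1.0]]
wrist_force: [-4.0, -0.2, 16.6]
gripper_width: 0.29
```

```bash
python3 -m jog '{"rot":[[0,0,0],[0,0,0],[0,0,0]],"delta_pos":[[0,0,-0.4],[0,0,0],[0,0,0]],"grip":[15,15,15]}'
```

```text
time_s: 17.85
tcp_pos: [0.5923, 0.1897, 0.1412]
ee_rot: [[0.991, -0.135, 0.006], [-0.135, -0.991, 0.001], [0.006, -0.002, -1.0]]
wrist_force: [-3.4, -0.9, 17.0]
gripper_width: 0.289
```

```bash
python3 -m jog '{"rot":[[0,0,0],[0,0,0],[0,0,0]],"delta_pos":[[0,0,-0.6],[0,0,0],[0,0,0]],"grip":[15,15,15]}'; python3 -c "
from h import *
print(r.sense()['wrist_force'])"
```

```text
time_s: 18.1
tcp_pos: [0.5925, 0.1897, 0.1411]
ee_rot: [[0.991, -0.134, 0.007], [-0.134, -0.991, 0.001], [0.007, -0.002, -1.0]]
wrist_force: [-3.9, -2.3, 19.7]
gripper_width: 0.287
[-3.90561503 -2.34340846 19.70078315]
```

19.7 N, seated at TCP z 0.1411. I unload, open and rise.

```bash
python3 -m jog '{"rot":[[0,0,0],[0,0,0],[0,0,0],[0,0,0]],"delta_pos":[[0,0,1.5],[0,0,1.5],[0,0,1],[0,0,0]],"grip":[15,15,15,15]}'
```

```text
time_s: 18.43
tcp_pos: [0.5918, 0.1898, 0.1414]
ee_rot: [[0.991, -0.136, 0.004], [-0.136, -0.991, 0.002], [0.004, -0.002, -1.0]]
wrist_force: [1.7, 0.2, 6.8]
gripper_width: 0.29
```

```bash
python3 -m jog '{"rot":[[0,0,0],[0,0,0],[0,0,0],[0,0,0],[0,0,0],[0,0,0],[0,0,0],[0,0,0],[0,0,0],[0,0,0]],"delta_pos":[[0,0,0],[0,0,0],[0,0,0],[0,0,0],[0,0,3],[0,0,8],[0,0,20],[0,0,25],[-25,-10,20],[-30,-10,0]],"grip":[60,60,60,60,60,60,60,60,60,60]}'; python3 -m jog '{"rot":[[0,0,0],[0,0,0],[0,0,0]],"delta_pos":[[-30,-20,0],[0,0,0],[0,0,0]],"grip":[60,60,60]}'
python3 - <<'E'
from h import *
o=[cap(n,n+'9') for n in('wrist','scene','side')]; w,a,s=[np.asarray(c['frame']) for c in o]
print(r.sense()['tcp_pos'])
p=proj(o[1],(.5914,.1892,.129)),proj(o[2],(.5914,.1892,.129));print(p,proj(o[0],(.5914,.1892,.134)))
f=cv2.resize(w[0:210],(800,300)); g=cv2.resize(a[130:220,300:420],(400,300)); h=cv2.resize(s[130:220,230:350],(400,300))
cv2.imwrite('pics/c7.png',np.vstack([f,np.hstack([g,h])])[...,::-1])
b=np.asarray(load('scene3')['frame']).astype(int); d=np.abs(a.astype(int)-b).max(2); d[:, :]=(d>40)*255
ys,xs=np.nonzero(d[200:]); print('changed px below row 200:',len(xs), (xs.min(),xs.max(),ys.min()+200,ys.max()+200) if len(xs) else '')
E
```

```text
time_s: 19.27
tcp_pos: [0.5385, 0.1704, 0.2208]
ee_rot: [[0.991, -0.136, 0.009], [-0.136, -0.991, 0.004], [0.009, -0.005, -1.0]]
wrist_force: [0.6, 0.9, 1.4]
gripper_width: 0.598
time_s: 19.52
tcp_pos: [0.5042, 0.1484, 0.2173]
ee_rot: [[0.991, -0.136, 0.001], [-0.136, -0.991, 0.001], [0.001, -0.001, -1.0]]
wrist_force: [0.4, 0.4, 0.9]
gripper_width: 0.6
[0.50650866 0.149853   0.21679118]
(array([350.49005591, 179.62997435]), array([291.58720805, 163.36311984])) [196.12354211 105.80929999]
changed px below row 200: 329 (np.int64(181), np.int64(285), np.int64(200), np.int64(316))
```

View pics/c7.png

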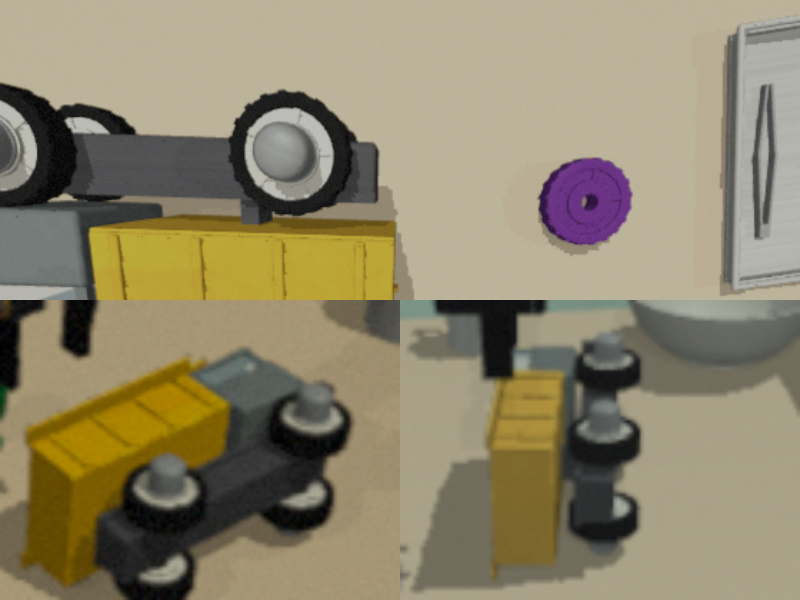

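The cap sits on the hub at strip (283,152), just like the front one, and stays on with the gripper away. The lorry is in place. Hand in.

```bash
python3 -c "
from station import finish_job
print(finish_job())"
```

```text
the job is handed in; nothing more can be done
None
```

I put the loose black-and-white wheel on the bare axle, pressed the steel cap home on it, and handed the job in at about 20 s of the 69 s allowed.

- **Wheel:** It slid down the axle with no more than about 1 N on the wrist and came to rest level on the bush.
- **Cap:** The push peaked at 13.4 N at the bite, fell to about 6.5 N down the shaft, then rose without travel once the rim reached the hub. I stopped at 19.7 N, inside the 18 to 22 N asked and under the 25 N limit.
- **Last checks:** With the gripper open and clear, three camera views show the cap still seated like the upper front wheel's, and the lorry, purple wheel, tray and tweezer looking undisturbed. I did not look closely at the other loose things at the end. The scene picture taken before and after changed in only 329 pixels in its lower part, in a region that takes in the cap's old place. I put that down to the cap being gone and the arm's shadow, but did not check it further.
- **What disagreed:** My height for the wheel's hub came out at 14.6 mm from one pair of views and 18.8 mm from another, against the 22 mm given. The cap's side position differed by 2 to 4 mm between views. While pressing I saw up to about 4 N sideways, which I partly relieved with small shifts.

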